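# Slide the part carrier home on its loading track and lock it

## Robot

A 6-joint arm with a two-finger parallel gripper is mounted at the origin on the work surface. World frame = base frame: x ahead of the robot, y to its left, z up, the work surface at z = 0. Lengths are in m, angles in degrees, forces in N, time in s.
With the tool pointing down it reaches from about 0.3 to 0.75 m from the base axis. Payload 8.5 kg.
Tool frame: the origin (TCP) lies on the centre line of the jaws, within the pads' length; the fingertips stand 11 mm ahead of it and the grasp point (between the pads) lies 8 mm behind it; x points along the fingers, y is the direction in which the jaws open and shut, and the axes are right-handed (so a half turn about x gives the same grasp; the last joint's range is limited). The gripper opens to 85 mm and grips with 20 to 120 N. Pads are 22 mm wide; open, the fingers measure 114 mm over their backs; the gripper's body (76 mm by 85 mm) begins 54 mm behind the grasp point. The pads swing forward as they close: fully open they stand 13 mm farther back than shut.
Start: joints at [-82.752, 21.807, 74.336, -0, 83.858, -12.336], TCP at [0.184, -0.518, 0.242] pointing down, gripper open.
Joint ranges: [-178.18, 178.18], [-50.72, 133.34], [12.68, 142.11], [-81.47, 261.47], [9.98, 163.14], [-165.26, 165.26]. Speed limits (degrees/s): [136.94, 136.94, 180, 180, 180, 180].

## Interface

Orientations are given as a 3x3 rotation matrix whose columns are the frame's x, y, z axes.
In Python, from rig import env gives the robot as it stands.
- The arm moves only by the tool carry_out, never from a script. Its argument "motion" is a list that holds one entry, the list of rows, each a list of 7 numbers: the shift along the tool's x, y, z in cm, then the turn, a rotation vector about the tool's x, y, z in rad, then the finger opening in cm, from 0 to 8.54. A call has 1 to 5 rows; each row is the pose to reach, as a shift and turn from the pose commanded when the call began, along the tool's axes at that moment; what a row does not reach only later rows make up. A row lasts 1/12 s, in which the tool goes at most 41.7 mm and 7.16 degrees, less where a joint would pass 70% of its speed; a pose out of reach is approached as far as the arm can. A call with a gripper value outside its range is refused whole. The fingers move at their own pace and stop on an object; "grip_force" is the grip in N (left out, the last holds). Time passes only in rows, so rows that repeat a pose let the fingers close. It gives the time, the measured TCP pose, the force and the opening at its end, in the units of the state.
- env.observe(): the state, without advancing time (a new reading comes with each control period).
- env.get_image(name): name is "scene" or "top"; returns a dict with "image" (420x560x3 uint8, red, green, blue), "fov_y" (degrees; the focal length in pixels is half the picture's height over the tangent of half this angle, whatever the lens; pixels are square), "cx", "cy" (the principal point, pixels), "R" (3x3) and "t" (3): a world point X has camera coordinates R X + t. Camera axes: x right, y down, z forward; pixel columns grow to the right and rows downward; lengths in m; the calibration is good to about 2 mm. A picture is of the moment at which its call begins. There is no depth.
- env.close_job(): hands the job in, once; it reports no verdict.
The state is a dict: "time_s": time; "q": joint angles; "qvel": joint speeds; "joint_efforts": joint torques, N m; "position": TCP position; "tool_rot": TCP orientation; "ft_force": force on the tool from outside, world axes, zero at the start; "wrist_torque": the same for the moment, N m; "grip_width": finger opening in m.
Only numpy, scipy, OpenCV 4.12 (cv2) and the standard library are available. Lean on these libraries where they do the work, as an engineer would, in place of code of your own. Each camera call takes 0.05 s, during which the arm holds its last target. There are 200 camera calls.

## Task

With a fingertip, push the carrier plate by its blue tab along the rails of the loading track until you feel it drop into its locating notches, then push the red post to slide the lock bolt fully across, over the front edge of the seated carrier. Only push: do not lift anything, keep the black bracket standing in its nest on the carrier, and leave all the other things on the table where they are. Finish with the hand clear.

Things in the scene. Friction and masses are not known exactly. Their poses are not given: they have to be found in the camera images.
- track: fixed loading track: dark granite slab 400 x 170 x 30 mm with two steel rails (tops at z = 45 mm) between aluminium guides (tops 60 mm). Origin: centre of the slab's underside, on the table; z up; x along the rails to the home end, roughly to the robot's left. The home end has a grey bridge (x = 150 to 200 mm, 130 mm wide, top 59 mm) with the bolt on it
- track_home (a point): where the carrier's origin lies when it has dropped home: x = 55, y = 0, z = 39 mm in the track's frame. Notches 6 mm deep and 16 mm long in the rails take all four feet at once, only here; no notch catches it before. Run past them, the carrier slides some 30 mm on, to the bridge and bolt
- carrier: loose aluminium plate 130 (x, along the rails) x 117 x 10 mm, about 0.55 kg, on four feet 8 mm high, 12 mm long, on the rails. Origin: under its centre, level with the feet's undersides; top 18 mm above; x as the track's. Starts 110 to 170 mm short of home at track z = 45 mm; drops to 39 mm when home, where it stops dead (2 mm play each way). Slides at a few newtons
- carrier_tab (a point): centre of the rear face (to be pushed along the carrier's +x) of the blue upright tab at the carrier's rear edge; tab 46 mm wide, 8 mm thick, rising 28 mm above the plate. The point is at x = -61, y = 0, z = 32 mm in the carrier's frame, 14 mm above the plate top, which reaches 4 mm further back. Nothing stands behind the tab
- bolt (a joint): yellow sliding lock bolt on the bridge: 0 m open, 0.045 m fully across (end stop), covering 15 mm of the seated carrier's front edge. Starts at 0 to 0.006; moves along the track's -x, takes about 2 N, stays where left. Its underside is 3 mm above a seated carrier, but below the top of an unseated one
- bolt_post (a point): on the axis of the bolt's red upright post, 85 mm above the table; post 16 mm across, its cap 22 mm, top 18 mm above this point. At joint 0 it is at x = 175, y = 0 mm in the track's frame. Push it from the track's +x side towards the carrier. The bolt's plate (top 70 mm above the table) reaches 25 mm each way along x; guides 27 mm to each side rise to 73 mm
- bracket: loose black bearing bracket 30 x 54 x 42 mm standing in a 5 mm high brass rim on the carrier. Origin: centre of its underside
- carrier_nest (a point): centre of the floor of the brass-rimmed nest on the carrier (plate top, 15 mm ahead of the plate's centre), where the bracket's origin lies to within some 3 mm; the nest is 35 x 60 mm inside
- spare_bracket: loose orange bracket of the same shape on the table beside the track, a bystander. Origin: centre of its underside
- ring_gauge: steel ring gauge, 64 mm across and 20 mm high, flat on the table beside the track, a bystander. Origin: centre of its underside
- plug_gauge: plug gauge standing on its black handle, 26 mm across and 80 mm high, a bystander. Origin: centre of its underside
- cleaner: white bottle with a blue cap, 56 mm across and 140 mm high, a bystander. Origin: centre of its underside
- mug: blue mug, 80 mm across and 90 mm high, a bystander. Origin: centre of its underside
- mouse: black computer mouse 105 x 60 x 30 mm, a bystander. Origin: centre of its underside

How it is judged (in metres and radians):
On the way, in this order (a step that is already met when the one before it is completed fails the run):
1. the carrier has dropped into its notches, the bolt still open (x of carrier in the frame of track between 0.0515 and 0.0585 m and z of carrier in the frame of track below 0.0415 m and angle between the x axis of carrier and the x axis of track, either way round below 0.05 rad and angle between carrier's own z axis and vertical below 0.04 rad and value of joint bolt below 0.02 m), for 0.2 s.
2. the bolt is across (x of carrier in the frame of track between 0.0515 and 0.0585 m and z of carrier in the frame of track below 0.0415 m and angle between the x axis of carrier and the x axis of track, either way round below 0.05 rad and angle between carrier's own z axis and vertical below 0.04 rad and value of joint bolt above 0.038 m), for 0.1 s.
At the end, for the whole second after the job is handed in: The carrier sits in its notches (within 3.5 mm of home along the rails, down at least 3.5 of the 6 mm, level and straight to about 2 degrees) at rest, the bolt is at least 38 of its 45 mm across, and the bracket stands in its nest within 10 mm (all of step 2 and linear speed of carrier below 0.02 m/s and distance between bracket and carrier_nest below 0.01 m and angle between bracket's own z axis and vertical below 0.15 rad); the robot touches nothing.
It fails at once if the bolt is pushed across before the carrier has dropped home (value of joint bolt above 0.025 m and not (x of carrier in the frame of track between 0.0515 and 0.0585 m and z of carrier in the frame of track below 0.0415 m and angle between the x axis of carrier and the x axis of track, either way round below 0.05 rad and angle between carrier's own z axis and vertical below 0.04 rad)).
It fails at once if the carrier is lifted off its rails (z of carrier in the frame of track above 0.055 m).
It fails at once if the bracket is lifted or carried (z of bracket in the frame of carrier_nest above 0.012 m).
It fails at once if the bracket is knocked over or out of its nest (angle between bracket's own z axis and vertical above 0.5 rad or distance between bracket and carrier_nest above 0.02 m).
It fails at once if another thing on the table is moved by more than 25 mm (distance of any of spare_bracket, ring_gauge, plug_gauge, cleaner, mug, mouse from where it was at the start of the episode above 0.025 m).
It also fails if it takes over 48 s, if anything falls off the work surface, if the arm or the gripper's body presses on something with over 40 N, if the wrist force passes 120 N, or if a joint passes its speed limit or range.

## Working session

There is one attempt and no reset: what is moved stays moved. The work goes in short steps, Python scripts to look and compute and a tool call to move; the robot and the scene stay as the last step left them, time stands still between calls to the robot, and variables do not carry over. Pictures are saved under pics/ and viewed, on a budget of 10 in all, crops included, one or two more only if the job needs it, and the job is handed in when it is done.

Besides the shell and the picture viewer there is one more tool, called after "Emit:" as name(argument=value, ...) on one line, values as JSON. carry_out: Moves the arm, as the interface text tells. Its arguments: {"type":"object","properties":{"motion":{"type":"array","items":{"type":"array","items":{"type":"array","items":{"type":"number"}}}},"grip_force":{"type":"number"}},"required":["motion"]}

```bash
mkdir -p pics; ls; python3 - <<'E'
from rig import env
import cv2,pickle
d={}
for n in("scene","top"):
    g=env.get_image(n); d[n]=g
    cv2.imwrite(f"pics/{n}0.png",g["image"][:,:,::-1])
    print(n,g["fov_y"],g["cx"],g["cy"],g["R"],g["t"])
pickle.dump(d,open("v0.pkl","wb"))
o=env.observe();print(o)
E
```

```text
pics
scene 57.665274445385556 278.47603283884024 209.11265424594959 [[ 3.64935038e-01  9.31032601e-01  8.45058312e-04]
 [ 6.32102355e-01 -2.47097319e-01 -7.34431431e-01]
 [-6.83570794e-01  2.68553926e-01 -6.78682370e-01]] [-0.21165579 -0.30182604  1.43185798]
top 48.63230781144679 282.4819679095001 207.75845815816112 [[-0.00760996 -0.9999662  -0.00311118]
 [-0.99476258  0.00788742 -0.1019078 ]
 [ 0.1019289   0.00231937 -0.99478898]] [0.01988261 0.5644214  1.45726133]
{'time_s': 0.1, 'q': array([-8.27523893e+01,  2.18369059e+01,  7.43795315e+01,  1.18530963e-03,
        8.38580944e+01, -1.23349060e+01]), 'qvel': array([ 0.07990661, -0.16117475, -0.04390637,  0.10015505,  0.07196967,
        0.00903082]), 'joint_efforts': array([ 2.57336018e-03, -4.49224949e+01, -2.31656098e+01, -2.18352452e-04,
        3.64437859e-03,  1.68377451e-06]), 'position': array([ 0.18431868, -0.51793111,  0.24178079]), 'tool_rot': array([[-1.43704506e-04,  3.35161905e-01, -9.42160537e-01],
       [ 1.29302668e-03, -9.42159697e-01, -3.35161803e-01],
       [-9.99999154e-01, -1.26640298e-03, -2.97980693e-04]]), 'ft_force': array([ 0.02536138, -0.29007756,  0.16731865]), 'wrist_torque': array([ 0.01732274,  0.02195428, -0.02056559]), 'grip_width': 0.08540554306982784}
```

View pics/scene0.png

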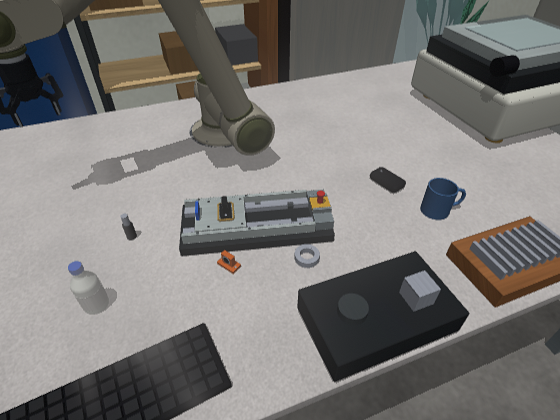

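View pics/top0.png

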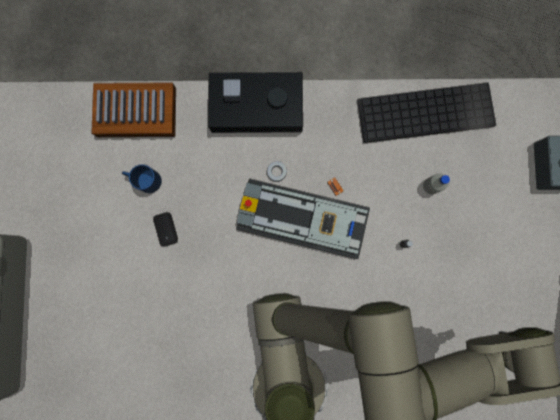

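The scene view shows the track with the tab at about (197,210) and the red post at (320,196). In the top view they are at (351,229) and (248,204). The plug gauge stands beyond the rear end at top (405,243).

```bash
cat > h.py <<'E'
import numpy as np,cv2
def K(g):
    f=210/np.tan(np.radians(g["fov_y"]/2)); return f
def ray(g,u,v):
    f=K(g);R=np.array(g["R"]);t=np.array(g["t"])
    return -R.T@t, R.T@np.array([(u-g["cx"])/f,(v-g["cy"])/f,1])
def plane(g,u,v,z):
    c,d=ray(g,u,v); return c+d*(z-c[2])/d[2]
def tri(a,b):
    A=np.zeros((3,3));y=np.zeros(3)
    for c,d in(a,b):
        d=d/np.linalg.norm(d);P=np.eye(3)-np.outer(d,d);A+=P;y+=P@c
    return np.linalg.solve(A,y)
def blob(g,col,box):
    h=cv2.cvtColor(g["image"],cv2.COLOR_RGB2HSV).astype(int);H,S,V=h[...,0],h[...,1],h[...,2]
    m={"blue":(H>100)&(H<130)&(S>130)&(V>60),"red":((H<6)|(H>173))&(S>140)&(V>80),"yellow":(H>17)&(H<32)&(S>130)&(V>80)}[col]
    x0,y0,x1,y1=box;k=np.zeros_like(m);k[y0:y1,x0:x1]=1
    m=(m&k).astype(np.uint8)
    n,l,s,c=cv2.connectedComponentsWithStats(m);i=1+s[1:,4].argmax()
    p=np.argwhere(l==i)[:,::-1].astype(np.float32)
    return c[i],s[i],cv2.minAreaRect(p)
BOX={"top":(230,170,380,265),"scene":(170,180,345,260)}
E
python3 - <<'E'
import pickle;from h import *
d=pickle.load(open("v0.pkl","rb"))
for col,z in(("blue",.091),("red",.103),("yellow",.07)):
    r={n:blob(d[n],col,BOX[n]) for n in d}
    for n in r: print(col,n,r[n],plane(d[n],*r[n][0],z).round(4))
    print("tri",tri(*[ray(d[n],*r[n][0]) for n in d]).round(4))
# dark slab outline in top
g=d["top"];v=cv2.cvtColor(g["image"],cv2.COLOR_RGB2GRAY)
c=g["image"][170:265,225:380];cv2.imwrite("pics/c1.png",cv2.resize(c[:,:,::-1],None,fx=5,fy=5,interpolation=cv2.INTER_CUBIC)) 
E
```

```text
blue scene (array([196.25454545, 210.07272727]), array([195, 201,   4,  19,  55], dtype=int32), ((196.1703643798828, 210.05532836914062), (18.093168258666992, 2.8603172302246094), 86.18592071533203)) [ 0.5101 -0.1969  0.091 ]
blue top (array([351.04444444, 228.35555556]), array([349, 222,   5,  14,  45], dtype=int32), ((351.0500183105469, 228.3500213623047), (3.4785051345825195, 13.281564712524414), 18.43494987487793)) [ 0.4934 -0.1931  0.091 ]
tri [ 0.4942 -0.1954  0.0767]
red scene (array([320.34285714, 193.17142857]), array([317, 191,   8,   6,  35], dtype=int32), ((320.5, 193.5), (5.0, 7.0), 90.0)) [0.5775 0.1186 0.103 ]
red top (array([248., 203.]), array([246, 201,   5,   5,  21], dtype=int32), ((248.0, 203.0), (4.0, 4.0), 90.0)) [0.5723 0.1201 0.103 ]
tri [0.573  0.1208 0.0987]
yellow scene (array([318.86428571, 202.28571429]), array([310, 196,  20,  13, 140], dtype=int32), ((319.3209533691406, 201.6572265625), (10.639178276062012, 18.569002151489258), 82.40535736083984)) [0.5759 0.1178 0.07  ]
yellow top (array([249.14814815, 203.98412698]), array([240, 196,  19,  17, 189], dtype=int32), ((248.9412078857422, 203.7353057861328), (16.24988555908203, 14.067066192626953), 14.03624439239502)) [0.573 0.119 0.07 ]
tri [0.5733 0.1193 0.0673]
```

View pics/c1.png

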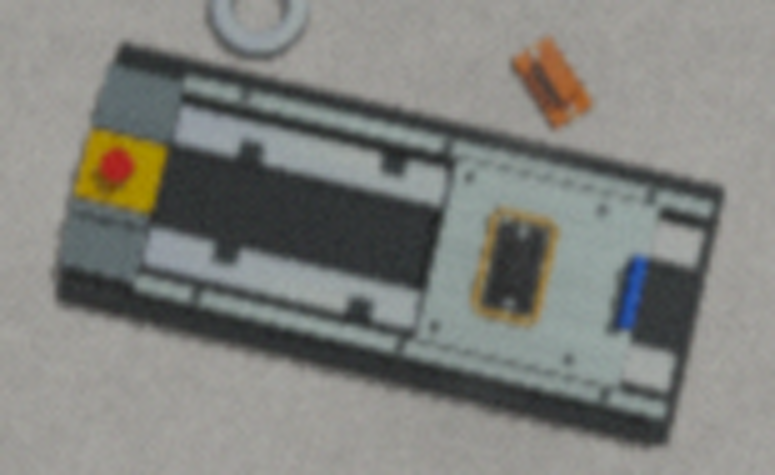

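```bash
cat >> h.py <<'E'
def delta(o,target,ang=None):
    """tool-frame shift cm & turn to reach target with tool down and tool z at angle ang(deg)"""
    R=o["tool_rot"];s=R.T@(np.array(target)-o["position"])*100
    if ang is None:return s.round(2)
    a=np.radians(ang);z=np.array([np.cos(a),np.sin(a),0]);x=np.array([0,0,-1.]);T=np.stack([x,np.cross(z,x),z],1)
    return s.round(2),cv2.Rodrigues(R.T@T)[0].ravel().round(3)
E
python3 - <<'E'
import pickle;from h import *
from rig import env
d=pickle.load(open("v0.pkl","rb"));g=d["top"]
P=np.array([plane(g,225+a/5,170+b/5,.03)[:2] for a,b in((122,45),(722,190),(665,440),(58,300))])
print(P.round(4),"centre",P.mean(0),[np.linalg.norm(P[i]-P[(i+1)%4]).round(4) for i in range(4)])
for e in(P[0]-P[1],P[3]-P[2]): print("edge deg",np.degrees(np.arctan2(e[1],e[0])))
post=plane(g,248,203,.103)[:2];tab=plane(g,351.04,228.36,.089)[:2]
u=P[0]-P[1]+P[3]-P[2];u/=np.linalg.norm(u)
v=post-tab;print("post-tab deg",np.degrees(np.arctan2(v[1],v[0])),np.linalg.norm(v))
n=np.array([-u[1],u[0]])
for q in(post,tab):print("track xy",(q-P.mean(0))@u,(q-P.mean(0))@n)
print("plug",plane(g,405,243,.08),"angle u",np.degrees(np.arctan2(u[1],u[0])))
u=(u+v/np.linalg.norm(v));u/=np.linalg.norm(u);A=np.degrees(np.arctan2(u[1],u[0]));print("A",A)
t=tab-u*(.004+.011+.03);print("pre",t)
print(delta(env.observe(),[*t,.16],A-180))
E
```

```text
[[ 0.6583  0.1212]
 [ 0.5615 -0.262 ]
 [ 0.403  -0.2218]
 [ 0.4945  0.162 ]] centre [ 0.52931261 -0.05017698] [np.float64(0.3953), np.float64(0.1635), np.float64(0.3945), np.float64(0.1688)]
edge deg 75.82432396862602
edge deg 76.59590404553497
post-tab deg 75.88827801060367 0.32325419396748845
track xy 0.17560475205814122 -0.0012047895307302449
track xy -0.14764435357687794 0.0006089424590783516
plug [ 0.44791763 -0.3587897   0.08      ] angle u 76.20975793380151
A 76.0490179722026
pre [ 0.48267839 -0.23709292]
(array([  8.21, -16.45, -37.52]), array([-0.986, -0.001,  0.001]))
```

Emit:
carry_out(motion=[[[0,-1.2,-3,-0.1,0,0,0],[0,-2.4,-6,-0.2,0,0,0],[0,-3.6,-9,-0.3,0,0,0],[0,-4.8,-12,-0.4,0,0,0],[0,-6,-15,-0.5,0,0,0]]])

```text
time_s: 0.52
position: [0.3064, -0.4101, 0.242]
tool_rot: [[-0.0, 0.749, -0.663], [0.001, -0.663, -0.749], [-1.0, -0.001, -0.0]]
ft_force: [1.3, -0.6, 0.1]
grip_width: 0.0254
```

```bash
python3 - <<'E'
from h import *
from rig import env
o=env.observe();print(o["position"],o["grip_width"],delta(o,[.4827,-.2371,.16],-103.95))
E
```

```text
[ 0.30638125 -0.41007496  0.24204949] 0.02535781735798104 (array([  8.21,   1.75, -24.64]), array([-0.481, -0.001,  0.001]))
```

Emit:
carry_out(motion=[[[0,0.3,-4,-0.1,0,0,0],[0,0.7,-8,-0.2,0,0,0],[0,1,-12,-0.3,0,0,0],[0,1.4,-16,-0.4,0,0,0],[1,1.5,-20,-0.48,0,0,0]]])

```text
time_s: 0.93
position: [0.4517, -0.2711, 0.2335]
tool_rot: [[0.002, 0.97, -0.242], [-0.002, -0.242, -0.97], [-1.0, 0.003, 0.002]]
ft_force: [-0.3, -0.4, -0.6]
grip_width: 0.0001
```

```bash
python3 - <<'E'
from h import *
from rig import env
o=env.observe();print(o["position"],o["grip_width"],delta(o,[.4827,-.2371,.16],-103.95))
E
```

```text
[ 0.45169939 -0.27112429  0.23348629] 5.054797329652852e-05 (array([ 7.35,  2.17, -4.06]), array([-0.001,  0.002, -0.003]))
```

Emit:
carry_out(motion=[[[2,1,-2,0,0,0,0],[5,2,-4,0,0,0,0],[7.3,2.2,-4.1,0,0,0,0],[7.3,2.2,-4.1,0,0,0,0],[7.3,2.2,-4.1,0,0,0,0]]])

```text
time_s: 1.35
position: [0.4812, -0.2377, 0.159]
tool_rot: [[-0.002, 0.969, -0.246], [0.001, -0.246, -0.969], [-1.0, -0.002, -0.001]]
ft_force: [0.3, 0.7, 0.1]
grip_width: -0.0003
```

```bash
python3 - <<'E'
from h import *
from rig import env
o=env.observe();print(o["position"],o["grip_width"],delta(o,[.4827,-.2371,.083],-103.95))
a=env.get_image("scene")["image"][150:270,140:300,::-1];b=env.get_image("top")["image"][170:290,260:420,::-1]
cv2.imwrite("pics/p1.png",cv2.resize(np.hstack([a,b]),None,fx=2.5,fy=2.5,interpolation=cv2.INTER_CUBIC))
E
```

```text
[ 0.4811529  -0.23773584  0.15895209] -0.0002760041081869145 (array([ 7.59,  0.15, -0.09]), array([-0.005, -0.001,  0.002]))
```

View pics/p1.png

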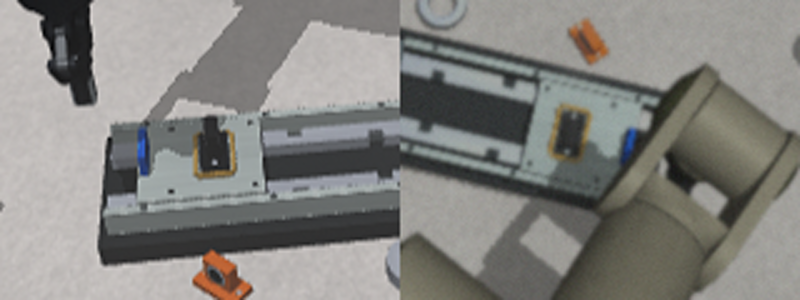

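The tip hangs behind the tab (tip at about scene pixel (174,191)), and the carrier and bracket are unmoved. Next I lower the tip.

Emit:
carry_out(motion=[[[2.5,0.1,0,0,0,0,0],[5,0.1,0,0,0,0,0],[7,0.1,0,0,0,0,0],[7.6,0.1,0,0,0,0,0],[7.6,0.1,0,0,0,0,0]]])

```text
time_s: 1.87
position: [0.4821, -0.2387, 0.0834]
tool_rot: [[-0.0, 0.969, -0.248], [0.0, -0.248, -0.969], [-1.0, -0.001, -0.0]]
ft_force: [-0.5, -0.4, 0.6]
grip_width: 0.0002
```

```bash
python3 - <<'E'
from h import *
from rig import env
o=env.observe();print(o["position"],o["ft_force"])
g=env.get_image("scene");R=np.array(g["R"]);t=np.array(g["t"])
def pr(X):
    c=R@X+t;return c[:2]/c[2]*K(g)+[g["cx"],g["cy"]]
print("tip expected px",pr(o["position"]-[0,0,.011]), "prev", pr(np.array([.4812,-.2377,.148])))
a=g["image"][170:250,150:250,::-1]
cv2.imwrite("pics/p2.png",cv2.resize(a,None,fx=7,fy=7,interpolation=cv2.INTER_CUBIC))
E
```

```text
[ 0.48210409 -0.23869404  0.08343969] [-0.51241245 -0.40347879  0.55838245]
tip expected px [179.0076645 212.4650761] prev [173.93511839 189.75975397]
```

View pics/p2.png

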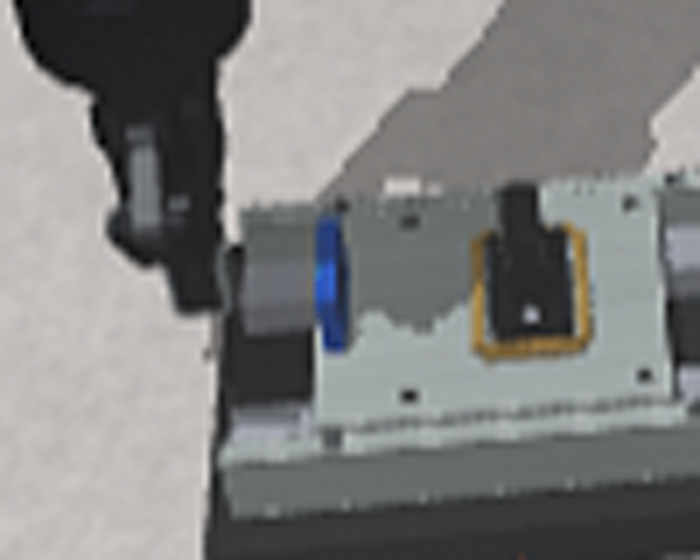

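The tip is at about scene (178,214), level with the tab as expected. I move up to contact.

Emit:
carry_out(motion=[[[0,0,-1,0,0,0,0],[0,0,-2,0,0,0,0],[0,0,-2.4,0,0,0,0],[0,0,-2.7,0,0,0,0],[0,0,-3.0,0,0,0,0]]])

```text
time_s: 2.33
position: [0.4901, -0.2085, 0.0838]
tool_rot: [[0.001, 0.969, -0.246], [-0.001, -0.246, -0.969], [-1.0, 0.001, 0.0]]
ft_force: [-0.6, -0.2, -0.5]
grip_width: -0.0
```

Emit:
carry_out(motion=[[[0,0,-0.2,0,0,0,0],[0,0,-0.5,0,0,0,0],[0,0,-0.9,0,0,0,0],[0,0,-1.4,0,0,0,0],[0,0,-1.9,0,0,0,0]]])

```text
time_s: 2.75
position: [0.4948, -0.1916, 0.0838]
tool_rot: [[0.001, 0.969, -0.247], [-0.002, -0.247, -0.969], [-1.0, 0.002, 0.002]]
ft_force: [-0.7, -4.8, 2.9]
grip_width: 0.0003
```

Emit:
carry_out(motion=[[[0,0,-0.5,0,0,0,0],[0,0,-1,0,0,0,0],[0,0,-1.5,0,0,0,0],[0,0,-2,0,0,0,0],[0,0,-2.5,0,0,0,0]]])

```text
time_s: 3.17
position: [0.501, -0.1673, 0.0838]
tool_rot: [[0.001, 0.969, -0.247], [-0.002, -0.247, -0.969], [-1.0, 0.002, 0.002]]
ft_force: [-2.1, -4.6, 2.4]
grip_width: 0.0004
```

```bash
python3 - <<'E'
from h import *
from rig import env
o=env.observe();print(o["position"],o["ft_force"])
g=env.get_image("scene");r=blob(g,"blue",BOX["scene"]);print(r[:2],plane(g,*r[0],.077))
a=g["image"][160:250,160:340,::-1]
cv2.imwrite("pics/p3.png",cv2.resize(a,None,fx=4,fy=4,interpolation=cv2.INTER_CUBIC))
E
```

```text
[ 0.50098016 -0.16730257  0.08382006] [-2.12977651 -4.56693662  2.4194258 ]
(array([213.07407407, 208.87037037]), array([212, 200,   4,  19,  54], dtype=int32)) [ 0.50584894 -0.15377979  0.077     ]
```

View pics/p3.png

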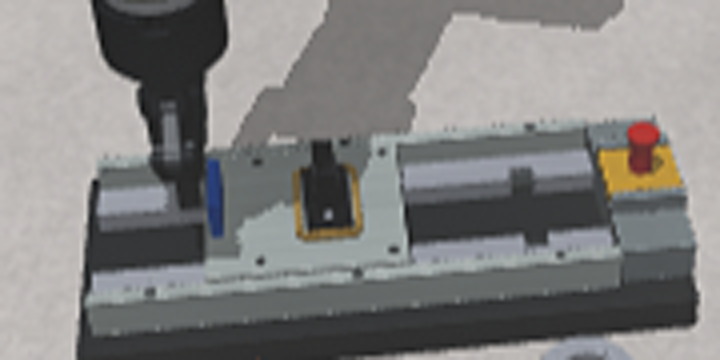

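Tab at crop (215,198), fingertip against it, bracket still upright in its nest. The push force is about 5 N. About 103 mm remain, so I take 75 mm at medium pace.

Emit:
carry_out(motion=[[[0,0,-0.6,0,0,0,0],[0,0,-1.2,0,0,0,0],[0,0,-1.8,0,0,0,0],[0,0,-2.4,0,0,0,0],[0,0,-3,0,0,0,0]]])

```text
time_s: 3.63
position: [0.5083, -0.1382, 0.0838]
tool_rot: [[0.001, 0.969, -0.247], [-0.002, -0.247, -0.969], [-1.0, 0.001, 0.002]]
ft_force: [-0.7, -5.0, 3.7]
grip_width: -0.0004
```

Emit:
carry_out(motion=[[[0,0,-0.6,0,0,0,0],[0,0,-1.2,0,0,0,0],[0,0,-1.8,0,0,0,0],[0,0,-2.4,0,0,0,0],[0,0,-3,0,0,0,0]]])

```text
time_s: 4.05
position: [0.5157, -0.1091, 0.0838]
tool_rot: [[0.001, 0.969, -0.247], [-0.002, -0.247, -0.969], [-1.0, 0.001, 0.002]]
ft_force: [-2.0, -6.1, 2.9]
grip_width: -0.0001
```

Emit:
carry_out(motion=[[[0,0,-0.5,0,0,0,0],[0,0,-0.9,0,0,0,0],[0,0,-1.2,0,0,0,0],[0,0,-1.4,0,0,0,0],[0,0,-1.5,0,0,0,0]]])

```text
time_s: 4.47
position: [0.5194, -0.0945, 0.0838]
tool_rot: [[0.001, 0.969, -0.246], [-0.002, -0.246, -0.969], [-1.0, 0.001, 0.002]]
ft_force: [-1.7, -6.5, 3.2]
grip_width: 0.0002
```

```bash
python3 - <<'E'
from h import *
from rig import env
import pickle
o=env.observe();u=np.array([.2411,.9705]);n=np.array([-.9705,.2411]);c=np.array([.5293,-.0502])
p=o["position"][:2]-c;print(p@u,p@n,o["ft_force"])
g=env.get_image("scene");r=blob(g,"blue",BOX["scene"])
a=plane(g,*r[0],.077)[:2];b=plane(g,196.25,210.07,.077)[:2];print("carrier moved",(a-b)@u,"of ~.146", r[0])
E
```

```text
-0.04540764542432366 -0.0010428041845700782 [-1.72122892 -6.45843784  3.21364712]
carrier moved 0.11915394915421289 of ~.146 [242.2826087  206.60869565]
```

Emit:
carry_out(motion=[[[0,0,-0.2,0,0,0,0],[0,0,-0.4,0,0,0,0],[0,0,-0.6,0,0,0,0],[0,0,-0.8,0,0,0,0],[0,0,-1,0,0,0,0]]])

```text
time_s: 4.93
position: [0.5218, -0.085, 0.0838]
tool_rot: [[0.001, 0.969, -0.247], [-0.002, -0.247, -0.969], [-1.0, 0.001, 0.002]]
ft_force: [-2.1, -5.9, 3.0]
grip_width: 0.0002
```

Emit:
carry_out(motion=[[[0,0,-0.2,0,0,0,0],[0,0,-0.4,0,0,0,0],[0,0,-0.6,0,0,0,0],[0,0,-0.75,0,0,0,0],[0,0,-0.9,0,0,0,0]]])

```text
time_s: 5.35
position: [0.524, -0.0763, 0.0838]
tool_rot: [[0.001, 0.969, -0.247], [-0.002, -0.247, -0.969], [-1.0, 0.001, 0.002]]
ft_force: [-1.4, -6.4, 3.6]
grip_width: 0.0
```

Emit:
carry_out(motion=[[[0,0,-0.1,0,0,0,0],[0,0,-0.2,0,0,0,0],[0,0,-0.3,0,0,0,0],[0,0,-0.4,0,0,0,0],[0,0,-0.5,0,0,0,0]]])

```text
time_s: 5.77
position: [0.5252, -0.0715, 0.0837]
tool_rot: [[0.001, 0.969, -0.247], [-0.002, -0.247, -0.969], [-1.0, 0.001, 0.002]]
ft_force: [-2.1, -6.3, 3.7]
grip_width: -0.0001
```

Emit:
carry_out(motion=[[[0,0,-0.1,0,0,0,0],[0,0,-0.2,0,0,0,0],[0,0,-0.3,0,0,0,0]]])

```text
time_s: 6.02
position: [0.5259, -0.0686, 0.0837]
tool_rot: [[0.0, 0.969, -0.247], [-0.002, -0.247, -0.969], [-1.0, 0.001, 0.002]]
ft_force: [-1.6, -6.1, 3.5]
grip_width: -0.0001
```

Emit:
carry_out(motion=[[[0,0,-0.1,0,0,0,0],[0,0,-0.2,0,0,0,0]]])

```text
time_s: 6.18
position: [0.5262, -0.0661, 0.0834]
tool_rot: [[-0.0, 0.969, -0.247], [-0.001, -0.247, -0.969], [-1.0, 0.0, 0.001]]
ft_force: [-1.7, -5.7, 3.4]
grip_width: -0.0001
```

Emit:
carry_out(motion=[[[0,0,-0.1,0,0,0,0],[0,0,-0.1,0,0,0,0]]])

```text
time_s: 6.35
position: [0.5266, -0.065, 0.0834]
tool_rot: [[0.0, 0.969, -0.246], [-0.001, -0.246, -0.969], [-1.0, 0.0, 0.001]]
ft_force: [-1.3, -4.1, 1.9]
grip_width: -0.0002
```

Emit:
carry_out(motion=[[[0,0,-0.1,0,0,0,0],[0,0,-0.1,0,0,0,0]]])

```text
time_s: 6.52
position: [0.5268, -0.064, 0.0834]
tool_rot: [[0.0, 0.969, -0.246], [-0.001, -0.246, -0.969], [-1.0, 0.0, 0.001]]
ft_force: [-1.2, -4.2, 2.3]
grip_width: -0.0
```

Emit:
carry_out(motion=[[[0,0,-0.1,0,0,0,0],[0,0,-0.1,0,0,0,0]]])

```text
time_s: 6.68
position: [0.527, -0.0633, 0.0834]
tool_rot: [[0.0, 0.969, -0.246], [-0.001, -0.246, -0.969], [-1.0, 0.0, 0.001]]
ft_force: [-0.8, -7.1, 1.6]
grip_width: 0.0003
```

Emit:
carry_out(motion=[[[0,0,-0.1,0,0,0,0],[0,0,-0.1,0,0,0,0]]])

```text
time_s: 6.85
position: [0.5272, -0.0632, 0.0835]
tool_rot: [[-0.0, 0.969, -0.246], [-0.003, -0.246, -0.969], [-1.0, 0.0, 0.003]]
ft_force: [-3.3, -11.5, 2.1]
grip_width: 0.0005
```

Emit:
carry_out(motion=[[[0,0,-0.1,0,0,0,0],[0,0,-0.1,0,0,0,0]]])

```text
time_s: 7.02
position: [0.5273, -0.0631, 0.0835]
tool_rot: [[-0.001, 0.969, -0.246], [-0.005, -0.246, -0.969], [-1.0, 0.0, 0.005]]
ft_force: [-5.5, -17.0, 3.5]
grip_width: 0.0005
```

```bash
python3 - <<'E'
from h import *
from rig import env
o=env.observe();u=np.array([.2411,.9705]);c=np.array([.5293,-.0502])
print((o["position"][:2]-c)@u,o["ft_force"])
g=env.get_image("scene");r=blob(g,"blue",BOX["scene"])
a=plane(g,*r[0],.071)[:2];b=plane(g,196.25,210.07,.077)[:2];print("carrier moved",(a-b)@u,(plane(g,*r[0],.077)[:2]-b)@u, r[:2])
a=g["image"][160:250,180:340,::-1]
cv2.imwrite("pics/p4.png",cv2.resize(a,None,fx=5,fy=5,interpolation=cv2.INTER_CUBIC))
E
```

```text
-0.013042975303381384 [ -5.45837952 -16.96495933   3.46710003]
carrier moved 0.15182780273265342 0.15151872898713645 (array([254.93023256, 208.06976744]), array([254, 199,   3,  18,  43], dtype=int32))
```

View pics/p4.png

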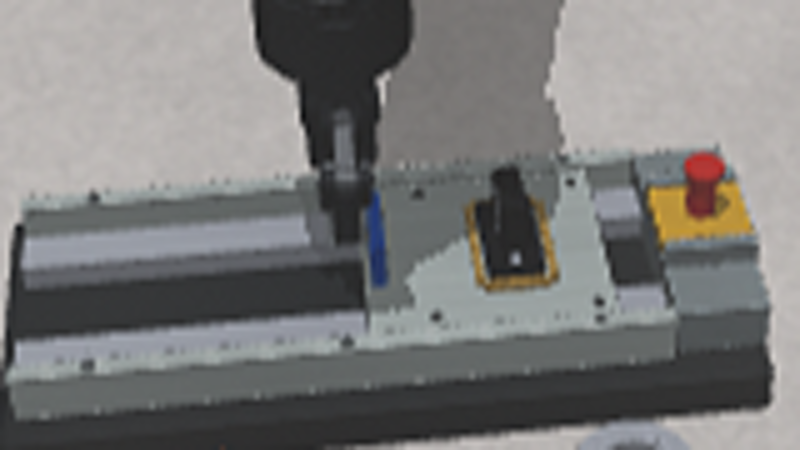

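The carrier has stopped dead: force rose to 17 N, the tab dropped about 2.4 px below its trend, and the gap to the bridge is still there. The tab is at crop (378,240) and the bracket is upright in its nest. Back off, then rise.

Emit:
carry_out(motion=[[[0,0,0.5,0,0,0,0],[0,0,1.5,0,0,0,0],[0,0,3,0,0,0,0],[-2,0,4,0,0,0,0],[-5,0,4,0,0,0,0]]])

```text
time_s: 7.48
position: [0.516, -0.1005, 0.1316]
tool_rot: [[-0.006, 0.969, -0.248], [0.003, -0.248, -0.969], [-1.0, -0.006, -0.002]]
ft_force: [0.6, 0.1, 0.4]
grip_width: 0.0001
```

Emit:
carry_out(motion=[[[-3,0,0,0,0,0,0],[-4,0,-1,0,0,0,0],[-4,0,-4,0,0,0,0],[-4,0,-8,0,0,0,0],[-4,0,-12,0,0,0,0]]])

```text
time_s: 7.9
position: [0.5472, 0.0176, 0.1735]
tool_rot: [[0.0, 0.969, -0.248], [0.001, -0.248, -0.969], [-1.0, -0.0, -0.001]]
ft_force: [1.7, -0.2, 0.4]
grip_width: 0.0001
```

```bash
python3 - <<'E'
from h import *
from rig import env
o=env.observe();print(o["position"],o["ft_force"])
g=env.get_image("scene")
for col in("blue","red"):print(blob(g,col,BOX["scene"])[:2])
print(delta(o,[.5845,.168,.165],-103.95))
E
```

```text
[0.54719423 0.01764007 0.17346262] [ 1.66493335 -0.17458995  0.41007694]
(array([254.61818182, 206.81818182]), array([253, 198,   4,  19,  55], dtype=int32))
(array([320.2972973 , 193.32432432]), array([317, 191,   8,   6,  37], dtype=int32))
(array([  0.86,  -0.12, -15.49]), array([-0.007, -0.001,  0.   ]))
```

Emit:
carry_out(motion=[[[0,0,-4,0,0,0,0],[0,0,-8,0,0,0,0],[0.4,0,-12,0,0,0,0],[0.8,-0.1,-15,0,0,0,0],[0.8,-0.1,-15.5,0,0,0,0]]])

```text
time_s: 8.37
position: [0.5841, 0.1716, 0.164]
tool_rot: [[-0.002, 0.97, -0.242], [0.002, -0.242, -0.97], [-1.0, -0.002, -0.001]]
ft_force: [0.0, -0.1, -0.1]
grip_width: 0.0005
```

Emit:
carry_out(motion=[[[2.5,0,0,0,0,0,0],[5,0,0,0,0,0,0],[7,0,0,0,0,0,0],[7.3,0,0,0,0,0,0],[7.3,0,0,0,0,0,0]]])

```text
time_s: 8.78
position: [0.5839, 0.1667, 0.0914]
tool_rot: [[-0.003, 0.969, -0.247], [0.0, -0.247, -0.969], [-1.0, -0.003, 0.001]]
ft_force: [-0.7, 0.2, -0.7]
grip_width: 0.0001
```

```bash
python3 - <<'E'
from h import *
from rig import env
o=env.observe();u=np.array([.2411,.9705]);n=np.array([-.9705,.2411]);c=np.array([.5293,-.0502])
p=o["position"][:2]-c;print(o["position"],p@u,p@n,o["ft_force"])
g=env.get_image("scene")
a=g["image"][160:250,240:360,::-1]
cv2.imwrite("pics/p5.png",cv2.resize(a,None,fx=6,fy=6,interpolation=cv2.INTER_CUBIC))
E
```

```text
[0.583888   0.16669779 0.09142019] 0.22366047520382304 -0.0006835922524848363 [-0.73101916  0.18659735 -0.65897254]
```

View pics/p5.png

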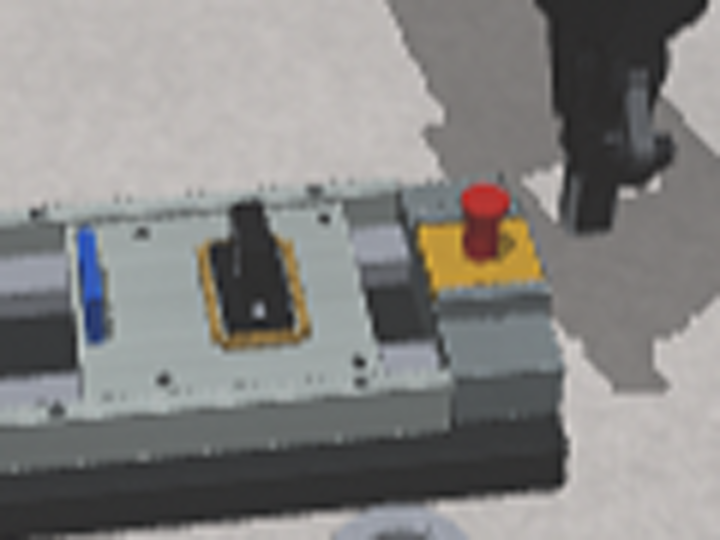

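The carrier is sunk level with the guides (tab at crop (90,285)), the bracket is upright, and the red post is at (485,220) with the fingertip beyond it. Now I push the post.

Emit:
carry_out(motion=[[[0,0,-0.8,0,0,0,0],[0,0,-1.6,0,0,0,0],[0,0,-2.1,0,0,0,0],[0,0,-2.4,0,0,0,0],[0,0,-2.7,0,0,0,0]]])

```text
time_s: 9.25
position: [0.5912, 0.1941, 0.0927]
tool_rot: [[0.001, 0.969, -0.246], [0.0, -0.246, -0.969], [-1.0, 0.001, -0.0]]
ft_force: [-0.1, 0.1, 0.0]
grip_width: -0.0001
```

Emit:
carry_out(motion=[[[0,0,-0.3,0,0,0,0],[0,0,-0.6,0,0,0,0],[0,0,-0.9,0,0,0,0],[0,0,-1.2,0,0,0,0],[0,0,-1.5,0,0,0,0]]])

```text
time_s: 9.67
position: [0.5948, 0.2082, 0.0923]
tool_rot: [[-0.0, 0.969, -0.247], [-0.0, -0.247, -0.969], [-1.0, -0.0, 0.0]]
ft_force: [-0.1, 0.1, -1.1]
grip_width: -0.0
```

Emit:
carry_out(motion=[[[0,0,-0.3,0,0,0,0],[0,0,-0.6,0,0,0,0],[0,0,-0.9,0,0,0,0],[0,0,-1.2,0,0,0,0],[0,0,-1.5,0,0,0,0]]])

```text
time_s: 10.08
position: [0.5985, 0.2228, 0.0923]
tool_rot: [[0.0, 0.969, -0.246], [-0.0, -0.246, -0.969], [-1.0, 0.0, 0.0]]
ft_force: [0.5, -0.1, 0.1]
grip_width: 0.0001
```

Emit:
carry_out(motion=[[[0,0,-0.2,0,0,0,0],[0,0,-0.4,0,0,0,0],[0,0,-0.6,0,0,0,0],[0,0,-0.8,0,0,0,0],[0,0,-1,0,0,0,0]]])

```text
time_s: 10.5
position: [0.601, 0.2323, 0.0924]
tool_rot: [[0.0, 0.969, -0.246], [0.0, -0.246, -0.969], [-1.0, 0.0, -0.0]]
ft_force: [-0.0, -0.2, 0.1]
grip_width: -0.0003
```

Wrong sign: I moved away from the post, touching nothing. I return with +z.

Emit:
carry_out(motion=[[[0,0,2,0,0,0,0],[0,0,4.5,0,0,0,0],[0,0,7,0,0,0,0],[0.1,0,8.5,0,0,0,0],[0.1,0,9,0,0,0,0]]])

```text
time_s: 10.92
position: [0.5784, 0.1432, 0.0913]
tool_rot: [[-0.0, 0.969, -0.248], [-0.0, -0.248, -0.969], [-1.0, -0.0, 0.0]]
ft_force: [0.8, -0.2, -0.1]
grip_width: -0.0003
```

Emit:
carry_out(motion=[[[0,0,0.3,0,0,0,0],[0,0,0.6,0,0,0,0],[0,0,0.9,0,0,0,0],[0,0,1.2,0,0,0,0],[0,0,1.5,0,0,0,0]]])

```text
time_s: 11.33
position: [0.5753, 0.1308, 0.0914]
tool_rot: [[0.001, 0.969, -0.246], [0.0, -0.246, -0.969], [-1.0, 0.001, -0.0]]
ft_force: [2.1, 1.8, 1.1]
grip_width: -0.0
```

Emit:
carry_out(motion=[[[0,0,0.3,0,0,0,0],[0,0,0.6,0,0,0,0],[0,0,0.9,0,0,0,0],[0,0,1.2,0,0,0,0],[0,0,1.5,0,0,0,0]]])

```text
time_s: 11.75
position: [0.5713, 0.1156, 0.0914]
tool_rot: [[0.0, 0.969, -0.246], [-0.0, -0.246, -0.969], [-1.0, 0.0, -0.0]]
ft_force: [2.0, 1.3, 1.0]
grip_width: 0.0
```

```bash
python3 - <<'E'
from h import *
from rig import env
o=env.observe();u=np.array([.2411,.9705]);n=np.array([-.9705,.2411]);c=np.array([.5293,-.0502])
p=o["position"][:2]-c;print(p@u,p@n,o["ft_force"])
g=env.get_image("scene")
for k,z in(("red",.103),("blue",.071)):
  r=blob(g,k,BOX["scene"]);print(r[0],(plane(g,*r[0],z)[:2]-c)@u)
E
```

```text
0.1710002320288766 -0.0007861016395758933 [1.99102318 1.276761   0.99780616]
[309.96774194 196.77419355] 0.14580417317225247
[254.61818182 206.81818182] 0.0019746692217859733
```

Emit:
carry_out(motion=[[[0,0,0.3,0,0,0,0],[0,0,0.6,0,0,0,0],[0,0,0.9,0,0,0,0],[0,0,1.2,0,0,0,0],[0,0,1.4,0,0,0,0]]])

```text
time_s: 12.22
position: [0.5678, 0.1019, 0.0913]
tool_rot: [[-0.0, 0.969, -0.247], [-0.0, -0.247, -0.969], [-1.0, -0.0, 0.0]]
ft_force: [1.7, 2.1, -0.0]
grip_width: 0.0002
```

Emit:
carry_out(motion=[[[0,0,0.1,0,0,0,0],[0,0,0.2,0,0,0,0],[0,0,0.3,0,0,0,0],[0,0,0.4,0,0,0,0]]])

```text
time_s: 12.55
position: [0.5669, 0.0985, 0.0913]
tool_rot: [[0.0, 0.969, -0.246], [0.0, -0.246, -0.969], [-1.0, 0.0, -0.0]]
ft_force: [2.8, 4.4, 0.9]
grip_width: 0.0003
```

Emit:
carry_out(motion=[[[0,0,0.1,0,0,0,0],[0,0,0.2,0,0,0,0]]])

```text
time_s: 12.72
position: [0.5669, 0.098, 0.0915]
tool_rot: [[0.002, 0.969, -0.247], [0.003, -0.247, -0.969], [-1.0, 0.001, -0.004]]
ft_force: [5.0, 14.4, -0.6]
grip_width: -0.0002
```

The end stop is reached: 14 N with no further motion. Back off and rise clear.

Emit:
carry_out(motion=[[[0,0,-0.5,0,0,0,0],[0,0,-2,0,0,0,0],[0,0,-5,0,0,0,0],[-3,0,-6,0,0,0,0],[-6,0,-6,0,0,0,0]]])

```text
time_s: 13.13
position: [0.5802, 0.1565, 0.1504]
tool_rot: [[-0.005, 0.97, -0.244], [-0.0, -0.244, -0.97], [-1.0, -0.005, 0.002]]
ft_force: [1.2, -0.2, 1.4]
grip_width: -0.0
```

Emit:
carry_out(motion=[[[-3,0,0,0,0,0,0],[-5,0,-1,0,0,0,0],[-6,0,-2,0,0,0,0],[-6,0,-2,0,0,0,0],[-6,0,-2,0,0,0,0]]])

```text
time_s: 13.55
position: [0.5857, 0.174, 0.2108]
tool_rot: [[-0.001, 0.969, -0.246], [-0.001, -0.246, -0.969], [-1.0, -0.001, 0.001]]
ft_force: [-0.4, -0.1, -0.0]
grip_width: -0.0001
```

```bash
python3 - <<'E'
from h import *
from rig import env
import pickle
d=pickle.load(open("v0.pkl","rb"))
o=env.observe();u=np.array([.2411,.9705]);c=np.array([.5293,-.0502]);print(o["position"],o["ft_force"],abs(o["qvel"]).max())
g=env.get_image("scene")
r=blob(g,"red",BOX["scene"])[0];b=blob(d["scene"],"red",BOX["scene"])[0]
print("bolt moved",(plane(g,*b,.103)-plane(g,*r,.103))[:2]@u,"tab",blob(g,"blue",BOX["scene"])[0])
a=g["image"][160:290,110:350,::-1]
cv2.imwrite("pics/p6.png",cv2.resize(a,None,fx=3.3,fy=3.3,interpolation=cv2.INTER_CUBIC))
E
```

```text
[0.58574856 0.17398534 0.21084707] [-0.42907057 -0.13396209 -0.0246346 ] 1.9291493995804427
bolt moved 0.04467891778447635 tab [254.61818182 206.81818182]
```

View pics/p6.png

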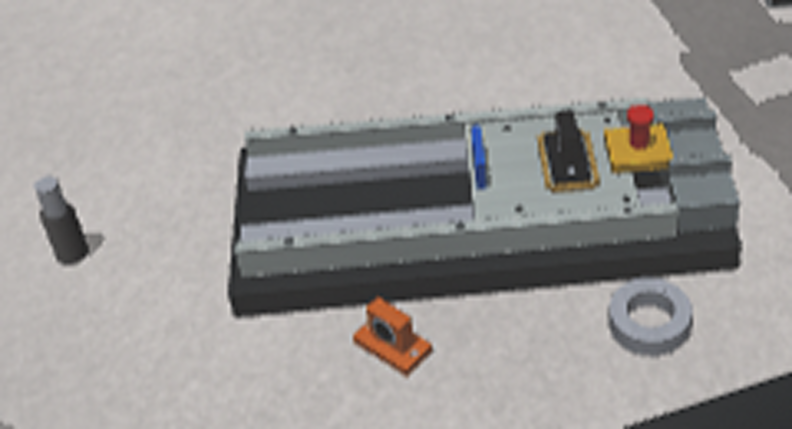

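The bolt (yellow at crop (638,147)) now lies over the carrier's front edge, having moved about 45 mm. The bracket is upright at (568,155), the bystanders in this view have not moved, and the hand is clear.

```bash
python3 -c "
from rig import env
print(env.close_job())"
```

```text
the job is handed in; nothing more can be done
None
```

I pushed the carrier by its blue tab, slowing near home, until it dropped into its notches. I then pushed the red post until the lock bolt reached its end stop, withdrew the hand, and handed the job in. No verdict is reported.

- **Carrier:** It stopped dead, with the push force rising from about 6 N to 17 N and the gap to the bridge still open. In the picture the tab sits about 1.1 px below its sliding path; I expected about 1.5 px for a full 6 mm drop, so the exact depth is not confirmed. It moved about 151 mm against my first estimate of 146 mm, and did not move during the bolt push.
- **Bolt:** By camera it moved about 45 mm, ending at about 14 N against the stop. The last picture shows it over the carrier's front edge.
- **Everything else:** The bracket is upright in its nest. In the last picture the spare bracket, ring gauge and plug gauge look unmoved. The mug, mouse and cleaner were outside that picture, but the arm touched nothing on their side. The hand is clear, with wrist force near zero.
- **Slip:** My first push at the post had the wrong sign, so the hand moved about 7 cm away from it through free space. It touched nothing and I corrected it.

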